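# Shut the draught cover and tare the ring scale

### The arm

A 6-joint arm with a two-finger parallel gripper is mounted at the origin on the work surface. World frame = base frame: x ahead of the robot, y to its left, z up, the work surface at z = 0. Lengths are in m, angles in rad, forces in N, time in s.
With the tool pointing down it reaches from about 0.375 to 0.925 m from the base axis. Payload 5.7 kg.
Tool frame: the origin (TCP) lies midway between the tips of the shut fingers; the grasp point (between the pads) lies 19 mm behind it; z points along the fingers, x is the direction in which the jaws open and shut, and the axes are right-handed (so a half turn about z gives the same grasp; the last joint's range is limited). The gripper opens to 88 mm and grips with 3 to 60 N. Pads are 20 mm wide; open, the fingers measure 115 mm over their backs; the gripper's body (75 mm by 178 mm) begins 61 mm behind the grasp point.
Start: joints at [1.161, 0.359, 1.51, -0, 1.272, -0.115], TCP at [0.174, 0.574, 0.223] pointing down, gripper open.
Joint ranges: [-2.97, 2.97], [-1.01, 2.36], [0.21, 2.38], [-0.96, 4.11], [0.2, 2.71], [-2.98, 2.98]. Speed limits (rad/s): [2.39, 2.39, 3.14, 3.14, 3.14, 3.14].

### API

Orientations are given as a unit quaternion [w, x, y, z].
In Python, from cell import readout, vision, ctrl gives the robot as it stands. The module is installed in compiled form; this text tells all that it offers.
- The arm moves only by the tool play_rows, never from a script. Its argument "increments" is a list of rows, each an object with "delta_rot": the turn, a rotation vector about the tool's x, y, z in degrees, a list of three; "dp": the shift along the tool's x, y, z in cm, a list of three; "grip": the closure, from 0 (fully open) to 1 (shut). In form: [{"delta_rot": [ax, ay, az], "dp": [x, y, z], "grip": grip}, ...]. A call has 1 to 8 rows; each row is the pose to reach, as a shift and turn from the pose commanded when the call began, along the tool's axes at that moment; what a row does not reach only later rows make up. A row lasts 1/10 s, in which the tool goes at most 50 mm and 8.59 degrees, less where a joint would pass 70% of its speed; a pose out of reach is approached as far as the arm can. A call with a gripper value outside its range is refused whole. The fingers move at their own pace and stop on an object; "grip_force" is the grip in N (left out, the last holds). Time passes only in rows, so rows that repeat a pose let the fingers close. It gives the time, the measured TCP pose, the force and the opening at its end, in the units of the state.
- readout.read_state(): the state, without advancing time (a new reading comes with each control period).
- vision.camera(name): name is "side" or "top"; returns a dict with "frame" (420x560x3 uint8, red, green, blue), "fov_y" (degrees; the focal length in pixels is half the picture's height over the tangent of half this angle, whatever the lens; pixels are square), "cx", "cy" (the principal point, pixels), "k1" (the pictures are not rectified: a ray, as slopes to the right and down, at radius r is drawn at 1 + k1 r^2 times it, then the intrinsics apply), "world_from_camera" (4x4, takes a point from camera to world coordinates). Camera axes: x right, y up, looking along -z (the intrinsics and any distortion apply to the point x, -y, -z); pixel columns grow to the right and rows downward; lengths in m; the calibration is good to about 2 mm. A picture is of the moment at which its call begins. There is no depth.
- ctrl.close_job(): hands the job in, once; it reports no verdict.
The state is a dict: "clock": time; "joint_pos": joint angles; "dq": joint speeds; "effort": joint torques, N m; "ee_pos": TCP position; "ee_rot": TCP orientation; "contact_force": force on the tool from outside, world axes, zero at the start; "ft_torque": the same for the moment, N m; "gripper_width": opening from 0.0 (shut) to 1.0 (fully open).
Only numpy, scipy, OpenCV 4.12 (cv2) and the standard library are available. Lean on these libraries where they do the work, as an engineer would, in place of code of your own. Each camera call takes 0.05 s, during which the arm holds its last target.

### The job

On the scale that has the dish with the ring on its pan, push the sliding glass cover fully shut, then lightly press its oblong tare key with the fingertips, let it come back up and withdraw. Leave the other scale, the other keys and everything else on the bench alone, and do not pick anything up.

Things in the scene. Friction and masses are not known exactly. Their poses are not given: they have to be found in the camera images.
- scale: the scale that has the dish with the ring on its pan: white slab 250 mm deep (its x -130 to +120 mm), 170 mm wide (y), top 45 mm up, fixed to the bench. Origin on the bench; x points to its rear, away from its keys; z up. At x = -100 mm a row of three grey keys, 52 mm apart along y; behind them a screen (top 48 mm up); behind that a glass draught box with a sliding cover
- scale_cover (a joint): travel (m) of that scale's sliding glass cover on its draught box (box: scale x -30 to +110 mm, y +-65 mm, top 100 mm up). 0 = fully shut against its stop, 0.08 = slid open to the rear (scale's +x). Starts well open, stays where it is left, slides with about 1.5 N
- scale_cover_push (a point): centre of the flat upright rear face of the push ridge on that cover. The face looks to the scale's +x, is 100 mm wide (y) and 23 mm high. The point is 11.5 mm above the cover's flat glass top (itself 105.5 mm above the bench) and 11 mm below the ridge's top edge; in front of the face the ridge slopes down. Pushing the face to the scale's -x shuts the cover. Axes as the scale's
- scale_tare (a joint): depth (m) of that scale's tare key: 0 = up, 0.005 = bottomed. Spring: 0.8 N to start, 4.8 N at the bottom; it comes back by itself. It registers beyond 0.003 (about 3.2 N)
- scale_tare_top (a point): centre of the top face of that scale's tare key: the oblong key, 36 mm (y) by 18 mm (x), last in the row on the scale's -y side (the right-hand side seen from the robot's side), standing 7 mm above the slab, 52 mm above the bench
- scale_round (a joint): depth (m) of that scale's round key, 18 mm across, middle of the row; leave alone
- scale_square (a joint): depth (m) of that scale's square key, 16 mm, on the +y side of the row; leave alone
- other_scale: a second scale of identical make and size, with a brass calibration weight on its pan; frame as for the first; leave alone
- other_scale_cover_push (a point): the same push ridge point on the other scale's cover (partly open); leave alone
- other_scale_tare (a joint): depth (m) of the other scale's oblong key; leave alone
- other_scale_round (a joint): depth (m) of the other scale's round key; leave alone
- other_scale_square (a joint): depth (m) of the other scale's square key; leave alone
- dish: white round dish, 60 mm across the rim, 16 mm high, loose on the pan (72 mm across, 55 mm above the bench) in the draught box of the scale; origin under its centre; leave alone
- ring: gold-coloured ring, 22 mm across, 6 mm high, lying in the dish; origin under its centre; leave alone
- weight: brass knobbed calibration weight, 26 mm across, 38 mm high, on the other scale's pan; origin under its centre; leave alone
- loupe: small black hand loupe, upright cylinder 26 mm across and 26 mm high with a steel lug; origin under its centre; bystander; leave alone
- ring_cone: dark wooden ring cone, 34 mm across its foot, 64 mm high; origin under its centre; bystander; leave alone
- tweezers: steel tweezers lying flat, 130 mm long, 6 mm high, along their x; origin at the middle of their underside; bystander; leave alone
- ring_box: blue closed ring box, 50 x 50 x 32 mm high; origin under its centre; bystander; leave alone
- jar: amber glass jar with steel cap, 48 mm across, 60 mm high; origin under its centre; bystander; leave alone

How it is judged:
On the way, in this order (a step that is already met when the one before it is completed fails the run):
1. the cover of the scale with the ring is fully shut (value of joint scale_cover below 0.004 m), for 0.1 s.
2. its tare key is pressed, the cover still shut (value of joint scale_tare above 0.003 m and value of joint scale_cover below 0.004 m), for 0.1 s.
At the end, for the whole second after the job is handed in: The cover of the scale with the ring is within 4 mm of fully shut and its tare key is up again (under 1 mm); all other keys are up, the other scale's cover is within 4 mm of where it was, and every loose thing is upright, at rest and within 12 mm of where it started (value of joint scale_cover below 0.004 m and value of joint each of scale_tare, scale_round, scale_square, other_scale_tare, other_scale_round, other_scale_square below 0.001 m and distance of other_scale_cover_push from where it was at the start of the episode below 0.004 m and distance of each of dish, ring, weight, loupe, ring_cone, tweezers, ring_box, jar from where it was at the start of the episode below 0.012 m and angle between each of dish, ring, weight, loupe, ring_cone, tweezers, ring_box, jar's own z axis and vertical below 0.15 rad and linear speed of each of dish, ring, weight, loupe, ring_cone, tweezers, ring_box, jar below 0.02 m/s); the robot touches nothing.
It fails at once if the tare key is pressed before the cover is shut (value of joint scale_tare above 0.002 m and value of joint scale_cover above 0.006 m).
It fails at once if another key is pressed, or the other scale is pushed on or its cover shifted (value of joint any of scale_round, scale_square, other_scale_tare, other_scale_round, other_scale_square above 0.0015 m or distance of other_scale_cover_push from where it was at the start of the episode above 0.004 m or contact force between any of the fingers, the arm and other_scale above 2 N).
It fails at once if the dish, the ring, the weight or another loose thing is moved, lifted or knocked over (distance of any of dish, ring, weight, loupe, ring_cone, tweezers, ring_box, jar from where it was at the start of the episode above 0.012 m or angle between any of dish, ring, weight, loupe, ring_cone, tweezers, ring_box, jar's own z axis and vertical above 0.3 rad).
It fails at once if the robot bears on the scale with more than 30 N (contact force between any of the fingers, the arm and scale above 30 N).
It fails at once if the tare key is pressed, not lightly, but with more than 20 N (value of joint scale_tare above 0.002 m and contact force between any of the fingers, the arm and scale above 20 N).
It also fails if it takes over 48 s, if anything falls off the work surface, if the arm or the gripper's body presses on something with over 40 N, if the wrist force passes 120 N, or if a joint passes its speed limit or range.

## Working session

There is one attempt and no reset: what is moved stays moved. The work goes in short steps, Python scripts to look and compute and a tool call to move; the robot and the scene stay as the last step left them, time stands still between calls to the robot, and variables do not carry over. Pictures are saved under pics/ and viewed, and the job is handed in when it is done.

Besides the shell and the picture viewer there is one more tool, called after "Call:" by a JSON object that holds its "api" and its "payload", one argument or row to a line. play_rows: Moves the arm, as the interface text tells. Its arguments: {"type":"object","properties":{"increments":{"type":"array"},"grip_force":{"type":"number"}},"required":["increments"]}

```bash
mkdir -p pics; python3 - <<'E'
from cell import readout, vision
import cv2,pickle
s=readout.read_state();print({k:s[k] for k in('clock','ee_pos','ee_rot','contact_force','gripper_width')})
for n in('side','top'):
    c=vision.camera(n);pickle.dump(c,open(f'{n}0.pkl','wb'));cv2.imwrite(f'pics/{n}0.png',c['frame'][...,::-1]);print(n,c['fov_y'],c['cx'],c['cy'],c['k1'],c['world_from_camera'])
E
```

```text
{'clock': 0.0, 'ee_pos': array([0.17405004, 0.57347574, 0.2218399 ]), 'ee_rot': array([ 4.54433601e-04,  8.03290568e-01,  5.95586654e-01, -7.70799747e-04]), 'contact_force': array([ 0.4935036 , -0.01671925, -0.00396758]), 'gripper_width': 1.002434801261243}
side 49.24252867649739 282.11300729731016 208.47295672324276 -0.0138519804952233 [[ 8.74007188e-01  3.09477251e-01 -3.74613489e-01  4.88980499e-02]
 [-4.85912960e-01  5.56931233e-01 -6.73584588e-01 -8.78711902e-01]
 [ 1.74845882e-04  7.70747321e-01  6.37140908e-01  8.89876996e-01]
 [ 0.00000000e+00  0.00000000e+00  0.00000000e+00  1.00000000e+00]]
top 51.50430638056389 283.4564121025704 212.750012758282 -0.018135474072876762 [[-0.05518699  0.97259796 -0.22584862  0.32200028]
 [-0.99846123 -0.05498776  0.00717776 -0.0094481 ]
 [-0.00543783  0.22589721  0.97413597  1.00316578]
 [ 0.          0.          0.          1.        ]]
```

View pics/side0.png

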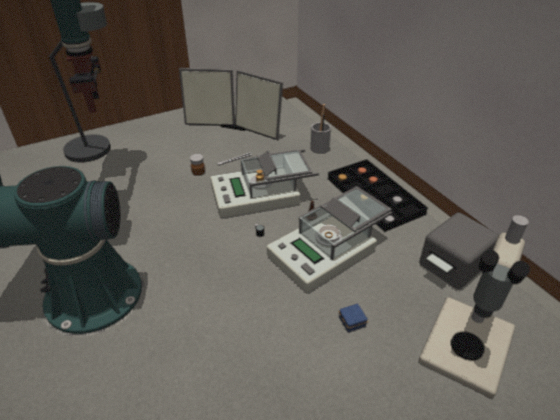

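View pics/top0.png

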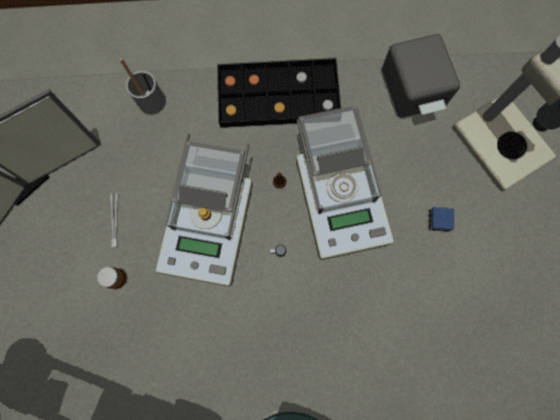

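The right-hand scale in the top view (about 345,190) has the dish and ring. The left one (about 205,215) has the brass weight. I'll enlarge both views of the right-hand one.

```bash
cat > h.py <<'E'
import numpy as np,pickle,cv2
def K(c):
    f=c['frame'].shape[0]/2/np.tan(np.radians(c['fov_y']/2)); return f
def proj(c,P):
    P=np.atleast_2d(P);M=np.linalg.inv(c['world_from_camera']);q=P@M[:3,:3].T+M[:3,3]
    u=q[:,:2]*[1,-1]/-q[:,2:];r2=(u**2).sum(1,keepdims=True);u=u*(1+c['k1']*r2)
    return u*K(c)+[c['cx'],c['cy']]
def atz(c,px,z):
    d=(np.array(px,float)-[c['cx'],c['cy']])/K(c);u=d.copy()
    for _ in range(20):u=d/(1+c['k1']*(u@u))
    r=c['world_from_camera'][:3,:3]@np.array([u[0],-u[1],-1]);o=c['world_from_camera'][:3,3]
    return o+r*(z-o[2])/r[2]
def crop(c,x0,y0,w,h,s,name):
    im=cv2.resize(c['frame'][y0:y0+h,x0:x0+w,::-1],None,fx=s,fy=s,interpolation=cv2.INTER_CUBIC);cv2.imwrite(name,im)
E
python3 - <<'E'
from h import *
t=pickle.load(open('top0.pkl','rb'));s=pickle.load(open('side0.pkl','rb'))
crop(t,280,100,130,165,3.6,'pics/tc.png') if 0 else crop(t,280,100,130,150,4,'pics/tc.png');crop(s,260,175,140,120,5,'pics/sc.png')
E
```

```text
(no output)
```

View pics/tc.png

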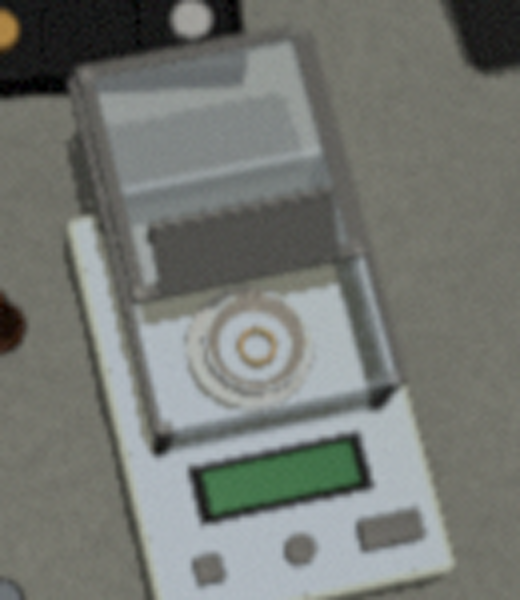

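View pics/sc.png

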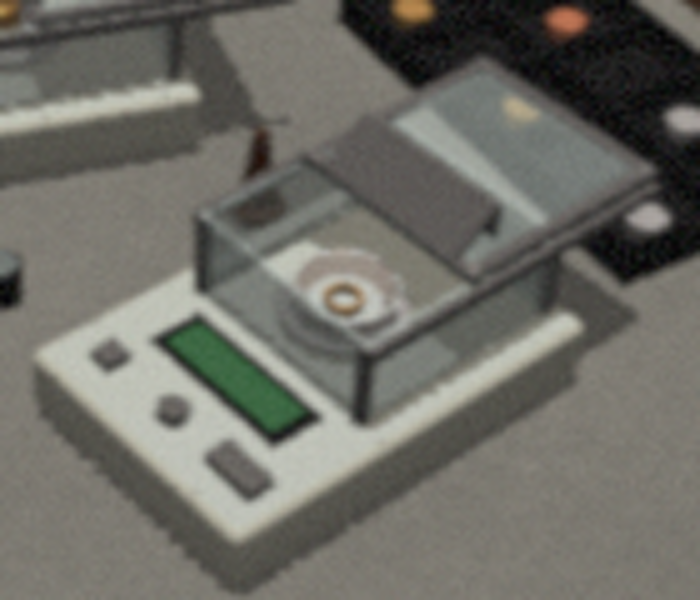

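```bash
cat > fit.py <<'E'
from h import *
from scipy.optimize import least_squares
t=pickle.load(open('top0.pkl','rb'));s=pickle.load(open('side0.pkl','rb'))
T=lambda x,y:(280+x/4-.375,100+y/4-.375);S=lambda x,y:(260+x/5-.4,175+y/5-.4)
obs=[(t,T(390,530),(-.1,-.052,.052)),(t,T(299,549),(-.1,0,.052)),(t,T(208,569),(-.1,.052,.052)),(t,T(452,565),(-.13,-.085,.045)),(t,T(70,224),(.12,.085,.045)),
(s,S(239,467),(-.1,-.052,.052)),(s,S(173,407),(-.1,0,.052)),(s,S(110,352),(-.1,.052,.052)),(s,S(240,540),(-.13,-.085,.045)),(s,S(38,357),(-.13,.085,.045)),(s,S(580,322),(.12,-.085,.045))]
def W(p,P):
    c,q=np.cos(p[2]),np.sin(p[2]);P=np.atleast_2d(P);return np.c_[p[0]+c*P[:,0]-q*P[:,1],p[1]+q*P[:,0]+c*P[:,1],P[:,2]]
if __name__=='__main__':
    f=lambda p:np.concatenate([proj(c,W(p,P))[0]-u for c,u,P in obs])
    r=least_squares(f,[.55,-.1,0.2]);print(r.x,np.degrees(r.x[2]));print(r.fun.reshape(-1,2).round(1))
    for o in [range(5),range(5,11)]:
        g=lambda p:np.concatenate([proj(obs[i][0],W(p,obs[i][2]))[0]-obs[i][1] for i in o]);print(least_squares(g,r.x).x)
    p=r.x
    def loc(P):
        d=P-[p[0],p[1],0];c,q=np.cos(p[2]),np.sin(p[2]);return np.array([c*d[0]+q*d[1],-q*d[0]+c*d[1],d[2]]).round(4)
    for n,c,u in[('topL',t,T(150,224)),('topR',t,T(331,192)),('sL',s,S(372,122)),('sR',s,S(500,208))]:print(n,loc(atz(c,u,.128)))
    for n,c,u in[('tFrontL',t,T(158,292)),('tFrontR',t,T(333,258)),('sFL',s,S(308,158)),('sFR',s,S(465,275))]:print(n,loc(atz(c,u,.1055)))
    for n,c,u in[('rearTL',t,T(75,70)),('rearTR',t,T(305,30)),('sL',s,S(485,60)),('sR',s,S(657,172))]:print(n,loc(atz(c,u,.1055)))
    print('tare',W(p,(-.1,-.052,.052)))
E
python3 fit.py
```

```text
[ 0.57676398 -0.15544229  0.16365426] 9.37669839364145
[[ 0.7  0. ]
 [ 0.7  0.3]
 [ 0.7  0.4]
 [ 2.4  1.6]
 [-1.7 -0.9]
 [ 0.4 -1.2]
 [ 0.2 -0.9]
 [ 0.2 -1. ]
 [-0.4 -0.3]
 [-2.1 -2. ]
 [ 2.1 -0.8]]
[ 0.57769793 -0.15471638  0.15582986]
[ 0.57466854 -0.15720343  0.17630318]
topL [0.0778 0.0491 0.128 ]
topR [ 0.0742 -0.0495  0.128 ]
sL [0.0681 0.0389 0.128 ]
sR [ 0.0705 -0.0534  0.128 ]
tFrontL [0.0468 0.0505 0.1055]
tFrontR [ 0.0449 -0.0468  0.1055]
sFL [0.0402 0.0573 0.1055]
sFR [ 0.0395 -0.0622  0.1055]
rearTL [0.1833 0.065  0.1055]
rearTR [ 0.1788 -0.0663  0.1055]
sL [0.1788 0.06   0.1055]
sR [ 0.1791 -0.0681  0.1055]
tare [[ 0.48657221 -0.22303996  0.052     ]]
```

```bash
cat > go.py <<'E'
import sys
from fit import *
from cell import readout
from scipy.spatial.transform import Rotation as R
p=[.5765,-.1554,.1637]
def go(lx,ly,z):
    s=readout.read_state();q=s['ee_rot'];Rc=R.from_quat([q[1],q[2],q[3],q[0]])
    a=p[2]; tx=np.array([-np.sin(a),np.cos(a),0]);tz=np.array([0,0,-1.]);Rt=R.from_matrix(np.c_[tx,np.cross(tz,tx),tz])
    tgt=W(p,(lx,ly,z))[0];d=Rc.inv().apply(tgt-s['ee_pos'])*100;rv=np.degrees((Rc.inv()*Rt).as_rotvec())
    e=s['ee_pos']-[p[0],p[1],0]
    print('t',s['clock'],'loc',(np.cos(a)*e[0]+np.sin(a)*e[1]).round(4),(-np.sin(a)*e[0]+np.cos(a)*e[1]).round(4),e[2].round(4),'F',s['contact_force'].round(2),'w',s['gripper_width'],'q',s['joint_pos'].round(2))
    print('dp',d.round(2),'rot',rv.round(2),'target',tgt.round(4))
if __name__=='__main__': go(*map(float,sys.argv[1:4]))
E
python3 go.py 0.115 0 0.22
```

```text
t 0.1 loc -0.2782 0.7848 0.2219 F [0.17 0.47 0.23] w 1.0014707990553438 q [ 1.16  0.36  1.51 -0.    1.27 -0.12]
dp [-52.97  70.     0.27] rot [ -0.03   0.09 -26.27] target [ 0.69   -0.1367  0.22  ]
```

Call:
{"api": "play_rows", "payload": {
  "increments": [
    {"delta_rot": [0,0,-3],"dp": [-2.3,3,-0.5],"grip": 1},
    {"delta_rot": [0,0,-6],"dp": [-4.5,6,-1],"grip": 1},
    {"delta_rot": [0,0,-9],"dp": [-6.8,9,-1.5],"grip": 1},
    {"delta_rot": [0,0,-12],"dp": [-9.1,12,-2],"grip": 1},
    {"delta_rot": [0,0,-15],"dp": [-11.3,15,-2],"grip": 1},
    {"delta_rot": [0,0,-18],"dp": [-13.6,18,-2],"grip": 1},
    {"delta_rot": [0,0,-22],"dp": [-15.9,21,-2],"grip": 1},
    {"delta_rot": [0,0,-26.3],"dp": [-18.2,24,-2],"grip": 1}
  ],
  "grip_force": 30
}}

```text
clock: 0.9
ee_pos: [0.3515, 0.3288, 0.2424]
ee_rot: [-0.0, 0.646, 0.764, -0.0]
contact_force: [1.3, -0.6, 0.5]
gripper_width: 0.307
```

```bash
python3 go.py 0.115 0 0.22
```

```text
t 0.9 loc -0.1431 0.5144 0.2424 F [ 1.29 -0.63  0.45] w 0.3071698728075711 q [ 0.61  0.17  1.73 -0.    1.24 -1.13]
dp [-51.53  25.62   2.24] rot [-0.03  0.01  0.21] target [ 0.69   -0.1367  0.22  ]
```

Call:
{"api": "play_rows", "payload": {
  "increments": [
    {"delta_rot": [0,0,0],"dp": [-4,2,0],"grip": 1},
    {"delta_rot": [0,0,0],"dp": [-8,4,0],"grip": 1},
    {"delta_rot": [0,0,0],"dp": [-12,6,0],"grip": 1},
    {"delta_rot": [0,0,0],"dp": [-16,8,0],"grip": 1},
    {"delta_rot": [0,0,0],"dp": [-20,10,0],"grip": 1},
    {"delta_rot": [0,0,0],"dp": [-24,12,0],"grip": 1},
    {"delta_rot": [0,0,0],"dp": [-28,14,0],"grip": 1},
    {"delta_rot": [0,0,0],"dp": [-32,16,0],"grip": 1}
  ]
}}

```text
clock: 1.7
ee_pos: [0.5618, 0.039, 0.2424]
ee_rot: [-0.0, 0.647, 0.763, -0.0]
contact_force: [0.2, -0.0, -0.6]
gripper_width: 0.006
```

```bash
python3 go.py 0.115 0 0.2
```

```text
t 1.7 loc 0.0171 0.1942 0.2424 F [ 0.18 -0.02 -0.56] w 0.006303090919207375 q [-0.05  0.29  1.56  0.    1.29 -1.79]
dp [-19.42   9.78   4.22] rot [-0.04 -0.01  0.01] target [ 0.69   -0.1367  0.2   ]
```

Call:
{"api": "play_rows", "payload": {
  "increments": [
    {"delta_rot": [0,0,0],"dp": [-4,2,0],"grip": 1},
    {"delta_rot": [0,0,0],"dp": [-8,4,0],"grip": 1},
    {"delta_rot": [0,0,0],"dp": [-12,6,1],"grip": 1},
    {"delta_rot": [0,0,0],"dp": [-16,8,2.5],"grip": 1},
    {"delta_rot": [0,0,0],"dp": [-19.4,9.8,4.2],"grip": 1},
    {"delta_rot": [0,0,0],"dp": [-19.4,9.8,4.2],"grip": 1},
    {"delta_rot": [0,0,0],"dp": [-19.4,9.8,4.2],"grip": 1}
  ]
}}

```text
clock: 2.4
ee_pos: [0.6889, -0.135, 0.1991]
ee_rot: [-0.001, 0.647, 0.762, -0.0]
contact_force: [0.1, 0.2, 0.8]
gripper_width: 0.006
```

```bash
python3 go.py 0.115 0 0.2; python3 - <<'E'
from cell import vision
from h import *
import cv2
for n in('side','top'):
    c=vision.camera(n);pickle.dump(c,open(f'{n}1.pkl','wb'))
    if n=='side':crop(c,250,130,150,150,4,'pics/s1.png')
    else:crop(c,270,70,150,150,4,'pics/t1.png')
E
python3 go.py 0.115 0 0.113
```

```text
t 2.4 loc 0.1142 0.0018 0.1991 F [0.11 0.18 0.84] w 0.005808544140260671 q [-0.29  0.53  1.29  0.    1.33 -2.03]
dp [-0.18  0.07 -0.09] rot [-0.15 -0.09 -0.05] target [ 0.69   -0.1367  0.2   ]
t 2.5 loc 0.1146 0.0031 0.2008 F [-0.02 -0.79 -0.64] w 0.005545737849075158 q [-0.29  0.52  1.29  0.    1.33 -2.03]
dp [-0.32  0.05  8.78] rot [-0.03 -0.04  0.06] target [ 0.69   -0.1367  0.113 ]
```

View pics/s1.png

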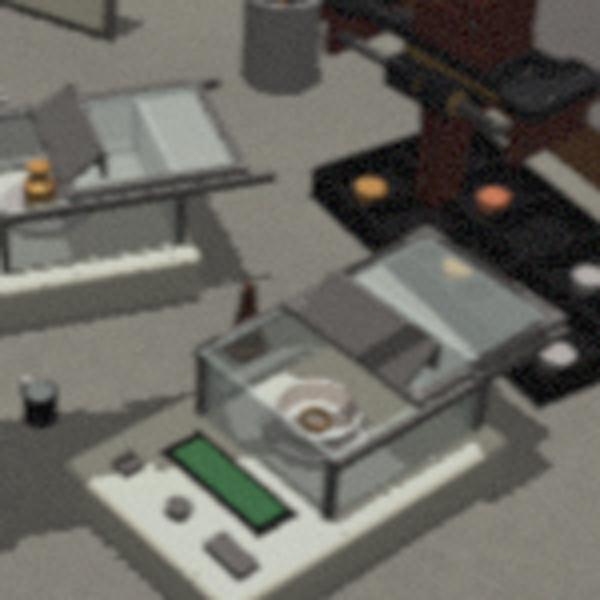

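View pics/t1.png

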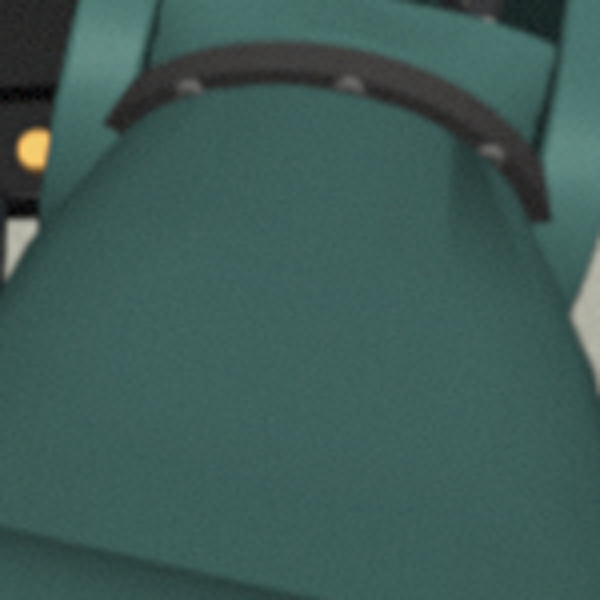

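```bash
python3 - <<'E'
from h import *
c=pickle.load(open('side1.pkl','rb'))
print((proj(c,[[.689,-.135,.2]])-[250,130])*4)
crop(c,180,0,300,220,2.6,'pics/s1b.png')
E
```

```text
[[435.72250272 188.82448304]]
```

View pics/s1b.png

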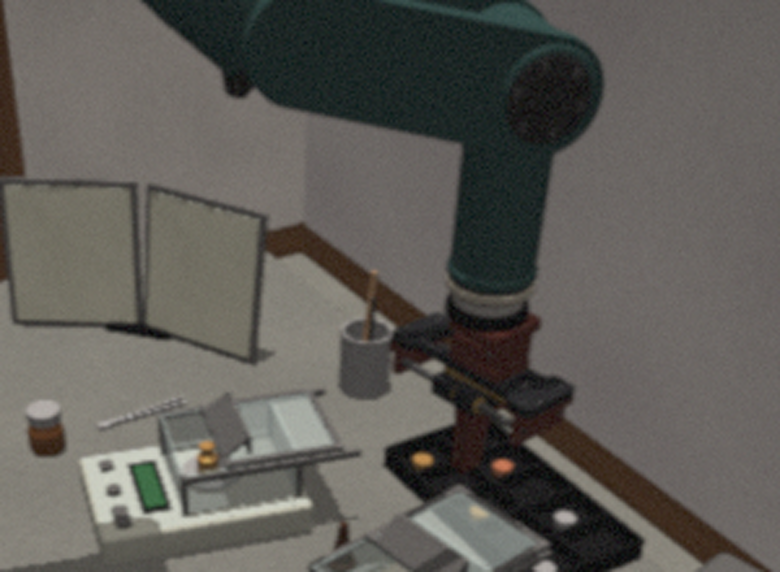

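Call:
{"api": "play_rows", "payload": {
  "increments": [
    {"delta_rot": [0,0,0],"dp": [-0.2,0,3],"grip": 1},
    {"delta_rot": [0,0,0],"dp": [-0.2,0,6],"grip": 1},
    {"delta_rot": [0,0,0],"dp": [-0.2,0,7.5],"grip": 1},
    {"delta_rot": [0,0,0],"dp": [-0.2,0,8.4],"grip": 1},
    {"delta_rot": [0,0,0],"dp": [-0.2,0,8.4],"grip": 1},
    {"delta_rot": [0,0,0],"dp": [-0.2,0,8.4],"grip": 1}
  ]
}}

```text
clock: 3.1
ee_pos: [0.6907, -0.1366, 0.118]
ee_rot: [0.001, 0.647, 0.763, 0.0]
contact_force: [-0.6, -0.2, 0.7]
gripper_width: 0.005
```

```bash
python3 - <<'E'
from cell import vision
from h import *
c=vision.camera('side');pickle.dump(c,open('side2.pkl','wb'));crop(c,290,150,130,110,5,'pics/s2.png')
E
python3 go.py 0.016 0 0.116
```

```text
t 3.15 loc 0.116 -0.0003 0.1182 F [-0.32  0.12  0.18] w 0.006035215462891336 q [-0.29  0.6   1.37 -0.    1.17 -2.03]
dp [  0.03 -10.     0.2 ] rot [0.12 0.07 0.05] target [ 0.5923 -0.1528  0.116 ]
```

View pics/s2.png

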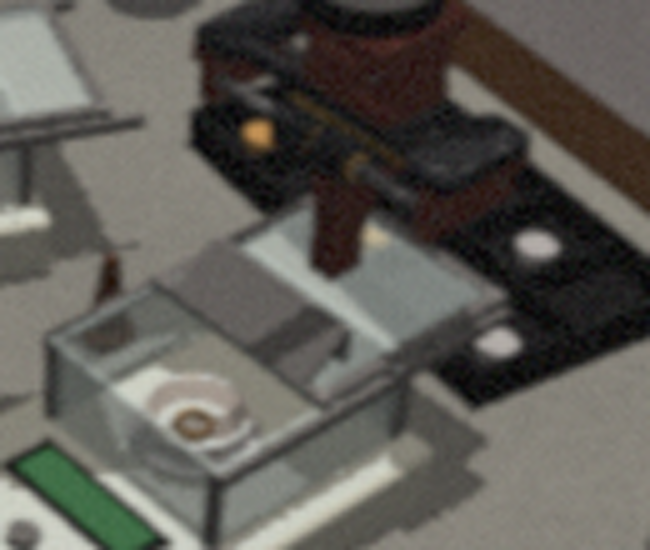

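Call:
{"api": "play_rows", "payload": {
  "increments": [
    {"delta_rot": [0,0,0],"dp": [0,-1,0.2],"grip": 1},
    {"delta_rot": [0,0,0],"dp": [0,-2,0.2],"grip": 1},
    {"delta_rot": [0,0,0],"dp": [0,-3,0.2],"grip": 1},
    {"delta_rot": [0,0,0],"dp": [0,-4,0.2],"grip": 1},
    {"delta_rot": [0,0,0],"dp": [0,-5,0.2],"grip": 1},
    {"delta_rot": [0,0,0],"dp": [0,-6,0.2],"grip": 1},
    {"delta_rot": [0,0,0],"dp": [0,-7,0.2],"grip": 1},
    {"delta_rot": [0,0,0],"dp": [0,-7.5,0.2],"grip": 1}
  ]
}}

```text
clock: 3.95
ee_pos: [0.6148, -0.1492, 0.1148]
ee_rot: [-0.0, 0.647, 0.763, -0.0]
contact_force: [2.2, 1.3, 0.6]
gripper_width: 0.005
```

```bash
python3 - <<'E'
from cell import vision
from h import *
c=vision.camera('side');pickle.dump(c,open('side3.pkl','wb'));crop(c,270,150,130,110,5,'pics/s3.png')
E
python3 go.py 0.016 0 0.116
```

```text
t 4.0 loc 0.0383 -0.0001 0.1147 F [-0.11  0.33 -0.1 ] w -0.003323497148079978 q [-0.35  0.51  1.55 -0.    1.08 -2.08]
dp [ 0.01 -2.23 -0.13] rot [-0.07 -0.    0.02] target [ 0.5923 -0.1528  0.116 ]
```

View pics/s3.png

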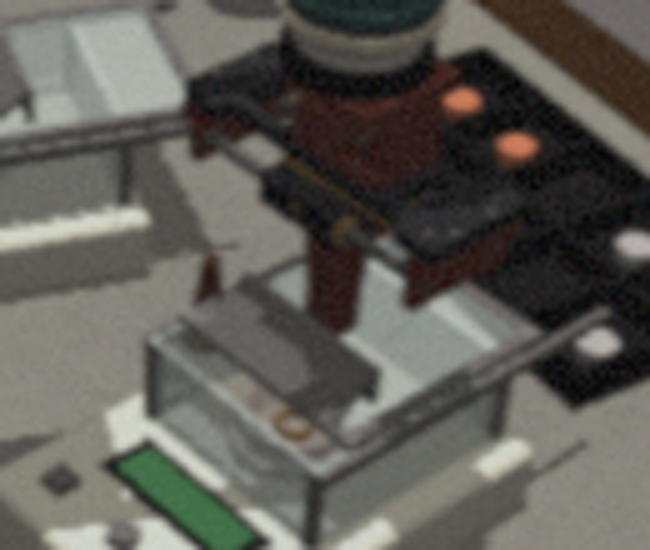

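Call:
{"api": "play_rows", "payload": {
  "increments": [
    {"delta_rot": [0,0,0],"dp": [0,-0.3,0],"grip": 1},
    {"delta_rot": [0,0,0],"dp": [0,-0.6,0],"grip": 1},
    {"delta_rot": [0,0,0],"dp": [0,-0.9,0],"grip": 1},
    {"delta_rot": [0,0,0],"dp": [0,-1.2,0],"grip": 1},
    {"delta_rot": [0,0,0],"dp": [0,-1.5,0],"grip": 1},
    {"delta_rot": [0,0,0],"dp": [0,-1.7,0],"grip": 1},
    {"delta_rot": [0,0,0],"dp": [0,-1.8,0],"grip": 1}
  ]
}}

```text
clock: 4.7
ee_pos: [0.598, -0.1519, 0.1147]
ee_rot: [-0.0, 0.647, 0.763, -0.0]
contact_force: [1.5, 0.7, 1.3]
gripper_width: 0.006
```

Call:
{"api": "play_rows", "payload": {
  "increments": [
    {"delta_rot": [0,0,0],"dp": [0,-0.1,0],"grip": 1},
    {"delta_rot": [0,0,0],"dp": [0,-0.2,0],"grip": 1}
  ]
}}

```text
clock: 4.9
ee_pos: [0.5963, -0.1522, 0.1147]
ee_rot: [0.0, 0.647, 0.763, -0.0]
contact_force: [1.4, 0.9, 0.9]
gripper_width: 0.006
```

Call:
{"api": "play_rows", "payload": {
  "increments": [
    {"delta_rot": [0,0,0],"dp": [0,-0.1,0],"grip": 1},
    {"delta_rot": [0,0,0],"dp": [0,-0.2,0],"grip": 1}
  ]
}}

```text
clock: 5.1
ee_pos: [0.5943, -0.1526, 0.1147]
ee_rot: [0.0, 0.647, 0.763, -0.0]
contact_force: [1.3, 0.3, 0.5]
gripper_width: 0.005
```

```bash
python3 - <<'E'
from cell import vision
from h import *
c=vision.camera('side');pickle.dump(c,open('side4.pkl','wb'));crop(c,270,150,130,110,5,'pics/s4.png')
E
python3 go.py 0.016 0 0.116
```

```text
t 5.15 loc 0.0178 -0.0001 0.1147 F [0.27 0.85 0.95] w 0.007082117859331089 q [-0.36  0.49  1.59 -0.    1.06 -2.1 ]
dp [ 0.01 -0.18 -0.13] rot [-0.01  0.    0.03] target [ 0.5923 -0.1528  0.116 ]
```

View pics/s4.png

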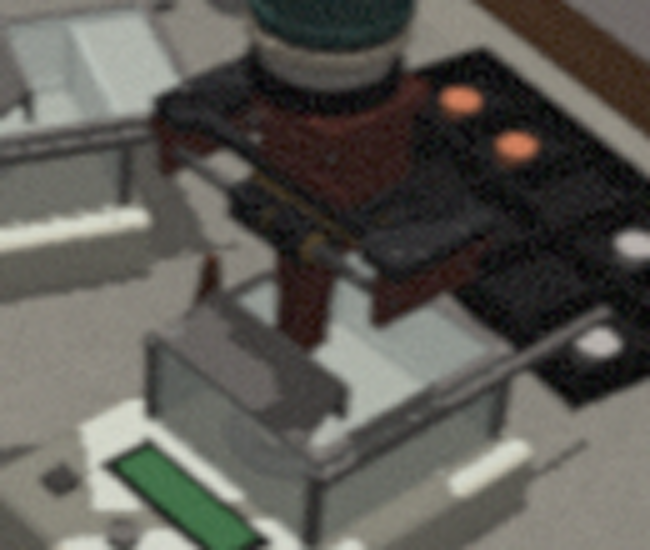

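Call:
{"api": "play_rows", "payload": {
  "increments": [
    {"delta_rot": [0,0,0],"dp": [0,-0.1,0],"grip": 1},
    {"delta_rot": [0,0,0],"dp": [0,-0.2,0],"grip": 1}
  ]
}}

```text
clock: 5.35
ee_pos: [0.594, -0.1526, 0.1148]
ee_rot: [0.001, 0.647, 0.763, 0.001]
contact_force: [8.0, 2.5, -3.7]
gripper_width: 0.007
```

Call:
{"api": "play_rows", "payload": {
  "increments": [
    {"delta_rot": [0,0,0],"dp": [0,-0.1,0],"grip": 1},
    {"delta_rot": [0,0,0],"dp": [0,-0.2,0],"grip": 1}
  ]
}}

```text
clock: 5.55
ee_pos: [0.594, -0.1526, 0.1149]
ee_rot: [0.002, 0.647, 0.762, 0.003]
contact_force: [13.8, 5.2, -8.2]
gripper_width: 0.001
```

Force rose from 1.5 N to 14 N with no further movement, so the cover is on its stop. I'll back off, lift and check.

Call:
{"api": "play_rows", "payload": {
  "increments": [
    {"delta_rot": [0,0,0],"dp": [0,0.4,0],"grip": 1},
    {"delta_rot": [0,0,0],"dp": [0,1.5,0],"grip": 1},
    {"delta_rot": [0,0,0],"dp": [0,2,-1],"grip": 1},
    {"delta_rot": [0,0,0],"dp": [0,2,-4],"grip": 1},
    {"delta_rot": [0,0,0],"dp": [0,2,-7],"grip": 1},
    {"delta_rot": [0,0,0],"dp": [0,2,-9],"grip": 1},
    {"delta_rot": [0,0,0],"dp": [0,2,-9],"grip": 1}
  ]
}}

```text
clock: 6.25
ee_pos: [0.6124, -0.1508, 0.2086]
ee_rot: [0.003, 0.647, 0.763, 0.001]
contact_force: [0.4, -0.1, 0.1]
gripper_width: 0.007
```

```bash
python3 - <<'E'
from cell import vision
from h import *
c=vision.camera('side');pickle.dump(c,open('side5.pkl','wb'));crop(c,250,165,140,120,5,'pics/s5.png')
E
python3 go.py -0.10 -0.052 0.18
```

```text
t 6.3 loc 0.035 -0.0007 0.2065 F [ 0.25 -0.51 -1.41] w 0.0005255901699397017 q [-0.35  0.41  1.47 -0.    1.26 -2.09]
dp [ -5.12 -13.51   2.62] rot [0.15 0.12 0.04] target [ 0.4863 -0.223   0.18  ]
```

View pics/s5.png

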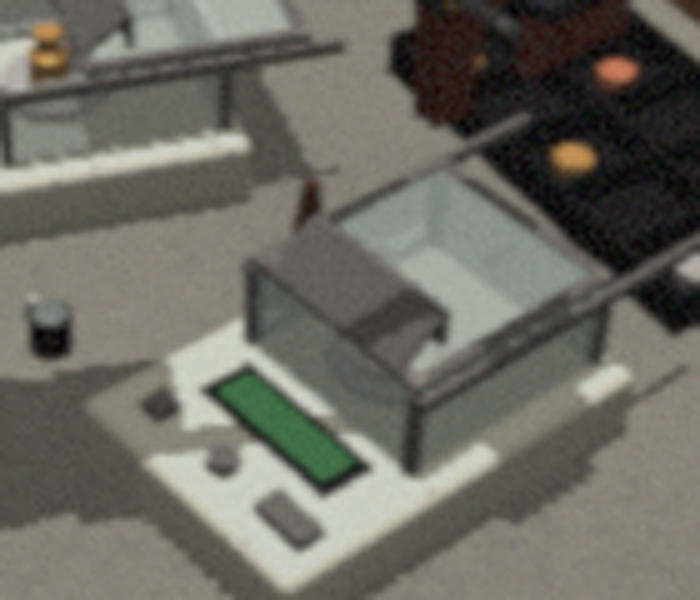

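The ridge's front edge now lies on the box's front wall, so the cover is shut. Next I move above the tare key.

Call:
{"api": "play_rows", "payload": {
  "increments": [
    {"delta_rot": [0,0,0],"dp": [-1.3,-3.5,0],"grip": 1},
    {"delta_rot": [0,0,0],"dp": [-2.6,-7,0],"grip": 1},
    {"delta_rot": [0,0,0],"dp": [-3.9,-10.5,0],"grip": 1},
    {"delta_rot": [0,0,0],"dp": [-5.1,-13.5,0],"grip": 1},
    {"delta_rot": [0,0,0],"dp": [-5.1,-13.5,2.5],"grip": 1},
    {"delta_rot": [0,0,0],"dp": [-5.1,-13.5,5],"grip": 1},
    {"delta_rot": [0,0,0],"dp": [-5.1,-13.5,7.5],"grip": 1},
    {"delta_rot": [0,0,0],"dp": [-5.1,-13.5,10],"grip": 1}
  ]
}}

```text
clock: 7.1
ee_pos: [0.4839, -0.2218, 0.1026]
ee_rot: [-0.001, 0.647, 0.763, -0.0]
contact_force: [0.5, 0.2, 0.0]
gripper_width: 0.003
```

Call:
{"api": "play_rows", "payload": {
  "increments": [
    {"delta_rot": [0,0,0],"dp": [0,0,2],"grip": 1},
    {"delta_rot": [0,0,0],"dp": [0,0,3],"grip": 1},
    {"delta_rot": [0,0,0],"dp": [0,0,3],"grip": 1}
  ]
}}

```text
clock: 7.4
ee_pos: [0.4835, -0.2213, 0.0727]
ee_rot: [-0.002, 0.647, 0.763, -0.0]
contact_force: [0.7, -0.4, -0.2]
gripper_width: 0.005
```

```bash
python3 - <<'E'
from cell import vision
from h import *
c=vision.camera('side');pickle.dump(c,open('side6.pkl','wb'));crop(c,250,165,140,120,5,'pics/s6.png')
E
python3 go.py -0.10 -0.052 0.054
```

```text
t 7.45 loc -0.1017 -0.0506 0.0738 F [-0.67  0.16 -0.45] w 0.003714673060141229 q [-0.56  0.45  1.81 -0.    0.89 -2.29]
dp [-0.15  0.17  1.98] rot [-0.11 -0.08  0.03] target [ 0.4863 -0.223   0.054 ]
```

View pics/s6.png

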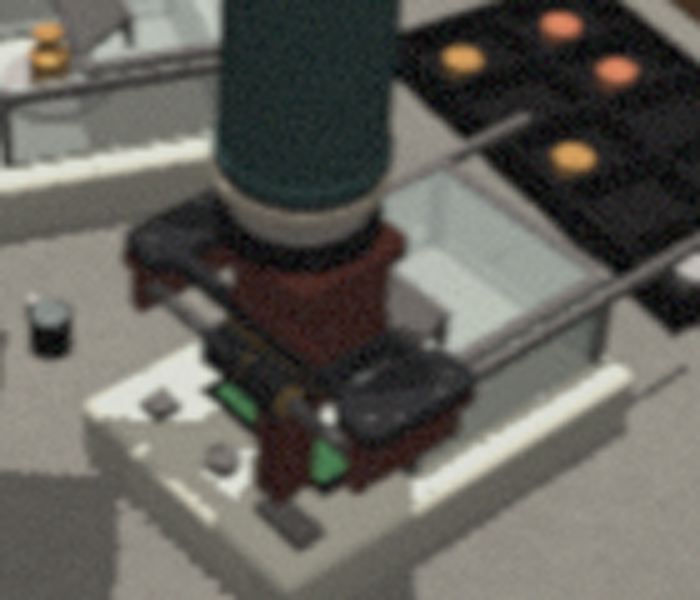

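Call:
{"api": "play_rows", "payload": {
  "increments": [
    {"delta_rot": [0,0,0],"dp": [-0.2,0.2,0.8],"grip": 1},
    {"delta_rot": [0,0,0],"dp": [-0.2,0.2,1.5],"grip": 1},
    {"delta_rot": [0,0,0],"dp": [-0.2,0.2,1.9],"grip": 1},
    {"delta_rot": [0,0,0],"dp": [-0.2,0.2,1.9],"grip": 1}
  ]
}}

```text
clock: 7.85
ee_pos: [0.4872, -0.2238, 0.0553]
ee_rot: [-0.0, 0.647, 0.763, -0.0]
contact_force: [-0.1, 0.7, -0.0]
gripper_width: 0.008
```

Call:
{"api": "play_rows", "payload": {
  "increments": [
    {"delta_rot": [0,0,0],"dp": [0,0,0.1],"grip": 1},
    {"delta_rot": [0,0,0],"dp": [0,0,0.2],"grip": 1},
    {"delta_rot": [0,0,0],"dp": [0,0,0.2],"grip": 1}
  ]
}}

```text
clock: 8.15
ee_pos: [0.4876, -0.224, 0.0538]
ee_rot: [0.0, 0.647, 0.763, -0.0]
contact_force: [-0.8, 0.7, 0.7]
gripper_width: 0.005
```

Call:
{"api": "play_rows", "payload": {
  "increments": [
    {"delta_rot": [0,0,0],"dp": [0,0,0.1],"grip": 1},
    {"delta_rot": [0,0,0],"dp": [0,0,0.2],"grip": 1},
    {"delta_rot": [0,0,0],"dp": [0,0,0.2],"grip": 1}
  ]
}}

```text
clock: 8.45
ee_pos: [0.4877, -0.224, 0.0517]
ee_rot: [0.0, 0.647, 0.763, -0.0]
contact_force: [-0.6, 0.1, 1.2]
gripper_width: 0.002
```

```bash
python3 go.py -0.10 -0.052 0.048
```

```text
t 8.45 loc -0.0988 -0.0532 0.0517 F [-0.63  0.12  1.19] w 0.0019252564941872835 q [-0.56  0.49  1.82 -0.    0.84 -2.29]
dp [ 0.13 -0.12  0.37] rot [0.01 0.02 0.03] target [ 0.4863 -0.223   0.048 ]
```

Contact is starting. Continuing in 1 mm steps.

Call:
{"api": "play_rows", "payload": {
  "increments": [
    {"delta_rot": [0,0,0],"dp": [0,0,0.1],"grip": 1},
    {"delta_rot": [0,0,0],"dp": [0,0,0.2],"grip": 1},
    {"delta_rot": [0,0,0],"dp": [0,0,0.2],"grip": 1}
  ]
}}

```text
clock: 8.75
ee_pos: [0.4877, -0.224, 0.0497]
ee_rot: [0.0, 0.647, 0.763, -0.0]
contact_force: [-0.6, -0.1, 3.5]
gripper_width: 0.002
```

Call:
{"api": "play_rows", "payload": {
  "increments": [
    {"delta_rot": [0,0,0],"dp": [0,0,0.1],"grip": 1},
    {"delta_rot": [0,0,0],"dp": [0,0,0.1],"grip": 1},
    {"delta_rot": [0,0,0],"dp": [0,0,0.1],"grip": 1}
  ]
}}

```text
clock: 9.05
ee_pos: [0.4876, -0.224, 0.0488]
ee_rot: [0.0, 0.647, 0.763, -0.0]
contact_force: [-0.6, -0.9, 3.3]
gripper_width: 0.004
```

Call:
{"api": "play_rows", "payload": {
  "increments": [
    {"delta_rot": [0,0,0],"dp": [0,0,0.1],"grip": 1},
    {"delta_rot": [0,0,0],"dp": [0,0,0.1],"grip": 1},
    {"delta_rot": [0,0,0],"dp": [0,0,0.1],"grip": 1}
  ]
}}

```text
clock: 9.35
ee_pos: [0.4876, -0.224, 0.0478]
ee_rot: [0.0, 0.647, 0.763, -0.0]
contact_force: [-0.0, 0.5, 4.2]
gripper_width: 0.004
```

Call:
{"api": "play_rows", "payload": {
  "increments": [
    {"delta_rot": [0,0,0],"dp": [0,0,0.1],"grip": 1},
    {"delta_rot": [0,0,0],"dp": [0,0,0.1],"grip": 1},
    {"delta_rot": [0,0,0],"dp": [0,0,0.1],"grip": 1}
  ]
}}

```text
clock: 9.65
ee_pos: [0.4877, -0.2241, 0.0472]
ee_rot: [0.0, 0.647, 0.763, -0.0]
contact_force: [-1.3, -0.4, 9.6]
gripper_width: 0.004
```

Call:
{"api": "play_rows", "payload": {
  "increments": [
    {"delta_rot": [0,0,0],"dp": [0,0,0.05],"grip": 1},
    {"delta_rot": [0,0,0],"dp": [0,0,0.05],"grip": 1}
  ]
}}

```text
clock: 9.85
ee_pos: [0.4877, -0.2241, 0.0471]
ee_rot: [0.0, 0.647, 0.763, -0.0]
contact_force: [-1.8, 0.7, 13.3]
gripper_width: 0.002
```

The key bottomed at about 47 mm with 10–13 N on it, so it registered. Now I withdraw.

Call:
{"api": "play_rows", "payload": {
  "increments": [
    {"delta_rot": [0,0,0],"dp": [0,0,-0.5],"grip": 1},
    {"delta_rot": [0,0,0],"dp": [0,0,-1.5],"grip": 1},
    {"delta_rot": [0,0,0],"dp": [0,0,-4],"grip": 1},
    {"delta_rot": [0,0,0],"dp": [0,0,-8],"grip": 1},
    {"delta_rot": [0,0,0],"dp": [0,0,-12],"grip": 1},
    {"delta_rot": [0,0,0],"dp": [0,0,-16],"grip": 1},
    {"delta_rot": [0,0,0],"dp": [0,0,-18],"grip": 1},
    {"delta_rot": [0,0,0],"dp": [0,0,-18],"grip": 1}
  ]
}}

```text
clock: 10.65
ee_pos: [0.4891, -0.2249, 0.2295]
ee_rot: [0.003, 0.647, 0.763, 0.0]
contact_force: [0.5, -0.5, 0.5]
gripper_width: 0.004
```

Call:
{"api": "play_rows", "payload": {
  "increments": [
    {"delta_rot": [0,0,0],"dp": [4,-2,0],"grip": 1},
    {"delta_rot": [0,0,0],"dp": [8,-3,0],"grip": 1},
    {"delta_rot": [0,0,0],"dp": [12,-4,0],"grip": 1},
    {"delta_rot": [0,0,0],"dp": [16,-4,0],"grip": 1},
    {"delta_rot": [0,0,0],"dp": [20,-4,0],"grip": 1},
    {"delta_rot": [0,0,0],"dp": [24,-4,0],"grip": 1},
    {"delta_rot": [0,0,0],"dp": [28,-4,0],"grip": 1},
    {"delta_rot": [0,0,0],"dp": [32,-4,0],"grip": 1}
  ]
}}

```text
clock: 11.45
ee_pos: [0.3938, 0.0866, 0.2247]
ee_rot: [-0.001, 0.647, 0.763, -0.001]
contact_force: [0.4, -0.6, 0.0]
gripper_width: 0.003
```

Call:
{"api": "play_rows", "payload": {
  "increments": [
    {"delta_rot": [0,0,0],"dp": [4,0,0],"grip": 1},
    {"delta_rot": [0,0,0],"dp": [8,0,0],"grip": 1},
    {"delta_rot": [0,0,0],"dp": [12,0,0],"grip": 1},
    {"delta_rot": [0,0,0],"dp": [16,0,0],"grip": 1},
    {"delta_rot": [0,0,0],"dp": [20,0,0],"grip": 1},
    {"delta_rot": [0,0,0],"dp": [20,0,0],"grip": 1},
    {"delta_rot": [0,0,0],"dp": [20,0,0],"grip": 1}
  ]
}}

```text
clock: 12.15
ee_pos: [0.3617, 0.2824, 0.2247]
ee_rot: [-0.0, 0.646, 0.764, -0.002]
contact_force: [-0.4, -1.2, 0.3]
gripper_width: 0.007
```

```bash
python3 - <<'E'
from cell import vision
from h import *
for n in('side','top'):
    c=vision.camera(n);pickle.dump(c,open(f'{n}7.pkl','wb'))
    if n=='side':crop(c,180,140,220,200,3,'pics/s7.png')
    else:crop(c,80,80,400,240,2,'pics/t7.png')
E
python3 go.py -0.10 -0.052 0.054
```

```text
t 12.25 loc -0.1401 0.4657 0.2251 F [ 0.71 -0.06 -0.3 ] w 0.005473523845978955 q [ 0.51  0.15  1.8  -0.    1.2  -1.22]
dp [-51.75   4.04  17.18] rot [-0.13  0.08  0.02] target [ 0.4863 -0.223   0.054 ]
```

View pics/s7.png

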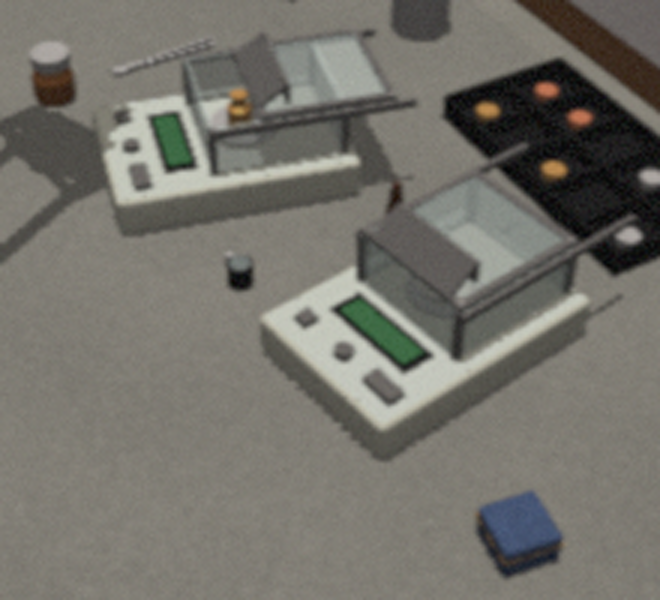

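View pics/t7.png

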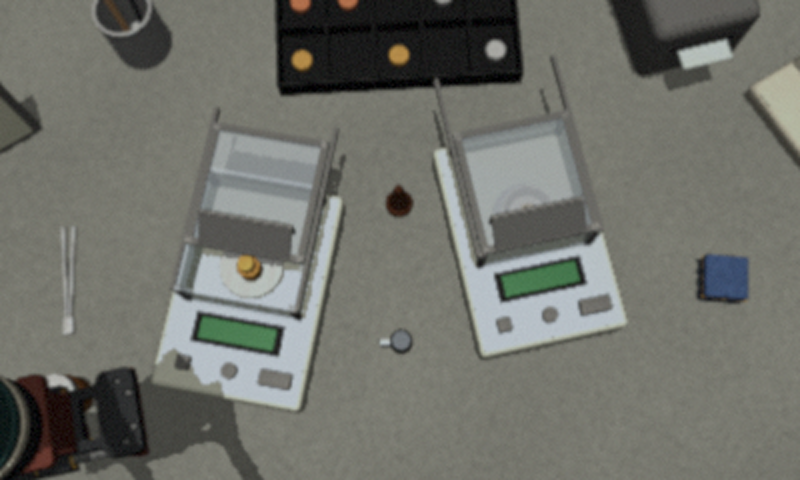

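The cover is flush with the box front, the key is up, and nothing else has moved. The gripper is clear at z = 0.225 m. Handing in.

```bash
python3 -c "
from cell import ctrl
print(ctrl.close_job())"
```

```text
the job is handed in; nothing more can be done
None
```

I shut the cover on the scale with the dish and ring, then pressed its oblong tare key and withdrew. The job is handed in at about 12 s of the 48 s allowed; no verdict was reported.

- **Cover:** I pushed it by its ridge until it stopped. The push force rose from about 1.5 N to about 15 N with no more movement. The last pictures show the cover flush with the front of the box.
- **Tare key:** I pressed it with the shut fingertips until it bottomed, about 5 mm down. The vertical force peaked at about 13 N, under the 20 N limit. In the last pictures the key looks to be up again.
- **Everything else:** In the last pictures the other scale and the loose things look where they started, and the arm was clear with force readings down to noise. I judged this by eye and measured no displacements. The dish and ring are seen only dimly through the glass.

One measurement disagreed slightly: fitting the scale's position from the slab corners was off by up to about 3 pixels. I put that down to rounded corners and trusted the keys, which fitted within about 1 pixel. The contacts with the cover and the key came within a few millimetres of where I expected.

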